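# Turn the vial tray end for end and load it into the sampler bay

### The arm

A 6-joint arm with a two-finger parallel gripper is mounted at the origin on a cart in front of the work surface, level with it; the furniture and walls round the work are solid. World frame = base frame: x ahead of the robot, y to its left, z up, the work surface at z = 0. Lengths are in m, angles in degrees, forces in N, time in s.
With the tool pointing down it reaches from about 0.25 to 0.725 m from the base axis. Payload 4 kg.
Tool frame: the origin (TCP) lies on the centre line of the jaws, within the pads' length; the fingertips stand 22 mm ahead of it and the grasp point (between the pads) lies 3 mm ahead of it (nose_length is the y of the fingertips in the tool frame, in m); y points along the fingers, x is the direction in which the jaws open and shut, and the axes are right-handed (so a half turn about y gives the same grasp; the last joint's range is limited). The gripper opens to 85 mm and grips with 20 to 120 N. Pads are 22 mm wide; open, the fingers measure 114 mm over their backs; the gripper's body (76 mm by 85 mm) begins 54 mm behind the grasp point. The pads swing forward as they close: fully open they stand 13 mm farther back than shut.
Start: joints at [-64.114, 13.785, 0.286, 76.501, 0, 90], TCP at [0.218, -0.45, 0.253] pointing down, gripper open.
Joint ranges: [-155.79, 155.79], [-60.16, 107.12], [-62.33, 73.08], [-114, 123.19], [-81.49, 82.49], [-180, 180]. Speed limits (degrees/s): [159.86, 159.86, 180, 180, 180, 180].

### API

Orientations are given as a 3x3 rotation matrix whose columns are the frame's x, y, z axes.
In Python, from rig import * gives the robot as it stands.
- The arm moves only by the tool arm_command, never from a script. Its argument "targets" is text: rows parted by semicolons, each of 5 numbers parted by spaces: the opening, from 0 (shut) to 1 (fully open), then the shift along the tool's x, y, z each as a share of 20 cm, from -1 to 1, then the turn about the tool's y as a share of 0.5 rad, from -1 to 1. A call has 1 to 12 rows; each row is the pose to reach, as a shift and turn from the pose commanded when the call began, along the tool's axes at that moment; what a row does not reach only later rows make up. A row lasts 1/8 s, in which the tool goes at most 62.5 mm and 10.7 degrees, less where a joint would pass 70% of its speed; a pose out of reach is approached as far as the arm can. A call with a number of a shift or a turn outside -1 to 1 is refused whole. A call with a gripper value outside its range is refused whole. The fingers move at their own pace and stop on an object; "squeeze" is the grip in N (left out, the last holds). Time passes only in rows, so rows that repeat a pose let the fingers close. It gives the time, the measured TCP pose, the force and the opening at its end, in the units of the state.
- sense(): the state, without advancing time (a new reading comes with each control period).
- read_camera(name): name is "side" or "top" or "wrist"; returns the picture (400x640x3 uint8, blue, green, red); there is no depth.
- camera_model(name): a dict with "camera_matrix" (3x3 intrinsics, pixels), "R" (3x3) and "t" (3): a world point X has camera coordinates R X + t. Camera axes: x right, y down, z forward; pixel columns grow to the right and rows downward; lengths in m; the calibration is good to about 2 mm. A picture is of the moment at which its call begins: read the wrist's pose just before it. camera_model takes no time and is no camera call; for the wrist camera it gives the pose at the moment of the call.
- finish_job(): hands the job in, once; it reports no verdict.
Trained networks look in the newest picture that a camera, given by its name, has taken for a name from the list of things; names that differ only in an ending like _2 or _b are one class to them, and where a whole thing is asked for, a point or a joint stands for the part that bears it (a point fixed in the world has none). Each returns a list of dicts, best first, with "confidence" (0 to 1); they miss things now and then, are a little off and sometimes report something else, mostly with a low value. They report only what shows in the picture. A call takes as long as a camera call.
- regions_of(camera, name): "mask" (400x640 bool, what is visible of it).
- spot_point(camera, name): "location" ([x, y, z] in m, in world coordinates, good to about 4 mm: a listed point, or the origin of a listed thing).
The state is a dict: "t": time; "joint_positions": joint angles; "qvel": joint speeds; "effort": joint torques, N m; "ee_pos": TCP position; "orientation": TCP orientation; "wrist_force": force on the tool from outside, world axes, zero at the start; "ft_torque": the same for the moment, N m; "grip_width": finger opening in m.
Only numpy, scipy, OpenCV 4.12 (cv2) and the standard library are available. Lean on these libraries where they do the work, as an engineer would, in place of code of your own. Each camera call takes 0.05 s, during which the arm holds its last target.

### The job

The vial tray stands the wrong way round, its orange tail pointing away from the robot. Turn it end for end, slide it nose first between the guide rails and push it gently fully home, until the red catch pin on the bay's roof has risen and dropped again, then let go. Keep the tray upright and leave the bottle, the red box and the dish stack alone.

Things in the scene. Friction and masses are not known exactly. Their poses are not given: they have to be found in the camera images.
- tray_mid (a point): Centre of the loose vial tray (white plastic, 0.24 to 0.39 kg), 40 mm above its underside, inside the grey grip rib. Axes: x to the nose, y across, z up. Tray 140 long (x -75 to +65), 70 wide; base plate 5 thick, its long edges are the runners, nose corners tapered. A middle block 54 wide holds two rows of fixed vials with blue caps, tops 27 mm above the underside.
- tray_rib (a point): Point on the tray's grey grip rib, right above tray_mid, 70 mm above the underside. The rib is 12 wide (y) and runs from x = -20 to +30 mm: pinch it across y near x = 0. Its ridge rises to 78 mm; the 11 mm notch at this point is where the catch pin locks. Same axes as tray_mid.
- tray_tail (a point): Middle of the outer face of the orange end plate (tail), x = -75 mm in the tray's axes, 30 mm over the tray's underside: push here. The plate is 10 thick, 70 wide, its top 45 mm over the underside; it is too tall to go under the rails' lips, so the tail cannot enter. Same axes as tray_mid.
- tray_nose (a point): Middle of the tray's nose edge, x = +65 mm in the tray's axes, 2.5 mm over its underside. Same axes as tray_mid.
- bay_mouth (a point): On the worktop, midway between the front ends of the fixed bay's aluminium guide rails. x points into the bay, y across, z up. The tray slides on the worktop. Channel 73 wide; lips 60 apart cover the runners from x = 0 inwards (underside 8, top 14 mm high); flared guides 14 high widen the mouth from x = -26 mm. More than 45 N between tray and bay is rough.
- bay_roof (a point): Middle of the front edge of the white bay's roof, x = 32 mm from bay_mouth, same axes; roof underside 84, top 96 mm over the worktop, bay 98 wide, 150 deep. A hand on the rib must let go before the rib goes under the roof; shut fingers then push the tail on. Keep the hand's body above 96 mm or in front of it.
- bay_stop_mark (a point): Mark on the centre line, on the worktop, 22 mm in front of bay_mouth (x = -22), same axes. The stop inside the bay is set anew each time and not shown: with the tray home, tray_tail lies 0 to 8 mm in front of this mark and cannot go deeper. Pushing over the catch takes about 6 to 10 N; then the tray meets the rigid stop: feel for it.
- catch (a joint): Lift in m of the sprung catch pin (red head, 16 mm across, on the roof): 0 when down; the ridge on the rib lifts it about 5 mm over the last 20 mm or so before home, and within 3 mm of home it drops back to 0 into the notch and locks the tray (spring 1 to 2 N, ball tip).
- bottle: Bystander: glass reagent bottle with a blue cap, 70 across, 143 high, origin at its underside.
- tip_box: Bystander: red lidded box, 86 x 118 x 50, origin at its underside.
- petri: Bystander: stack of petri dishes, 62 across, 65 high, origin at its underside.

How it is judged (in metres and radians):
On the way:
1. the tray's nose is between the guide rails, the tail still well outside (x of tray_nose in the frame of bay_mouth above 0.015 m and y of tray_nose in the frame of bay_mouth between -0.006 and 0.006 m and z of tray_nose in the frame of bay_mouth below 0.012 m and x of tray_tail in the frame of bay_mouth below -0.04 m), for 0.1 s.
At the end, for the whole second after the job is handed in: The tray lies nose first in the rails with its tail face 15 to 34 mm in front of the rails' front ends, within 8 mm of the centre line and 0.08 rad of the rails' direction, level within 0.06 rad, at rest, and the catch pin is down (within 1.5 mm) in the rib's notch (x of tray_tail in the frame of bay_mouth between -0.034 and -0.015 m and y of tray_tail in the frame of bay_mouth between -0.008 and 0.008 m and angle between the x axis of tray_mid and the x axis of bay_mouth, either way round below 0.08 rad and angle between tray_mid's own z axis and vertical below 0.06 rad and value of joint catch below 0.0015 m and linear speed of tray below 0.01 m/s); the robot touches nothing.
It fails at once if the tray was forced against the bay with more than 45 N (contact force between tray and bay above 45 N).
It fails at once if the tray was tipped by more than 0.5 rad (angle between tray_mid's own z axis and vertical above 0.5 rad).
It fails at once if a bystander was moved by more than 20 mm (distance of any of bottle, tip_box, petri from where it was at the start of the episode above 0.02 m).
It also fails if it takes over 59 s, if anything falls off the work surface, if the arm or the gripper's body presses on something with over 40 N, if the wrist force passes 120 N, or if a joint passes its speed limit or range.

## Working session

There is one attempt and no reset: what is moved stays moved. The work goes in short steps, Python scripts to look and compute and a tool call to move; the robot and the scene stay as the last step left them, time stands still between calls to the robot, and variables do not carry over. Pictures are saved under pics/ and viewed, and the job is handed in when it is done.

Besides the shell and the picture viewer there is one more tool, called after "Request:" as name(argument=value, ...) on one line, values as JSON. arm_command: Moves the arm, as the interface text tells. Shift numbers are shares of 20 cm and turn numbers shares of 0.5 rad, none past 1 either way. Its arguments: {"type":"object","properties":{"targets":{"type":"string"},"squeeze":{"type":"number"}},"required":["targets"]}

```bash
ls; mkdir -p pics
cat > h.py <<'E'
from rig import *
import numpy as np, cv2
def st():
    s=sense(); print('t',s['t'],'p',np.round(s['ee_pos'],4),'q',np.round(s['joint_positions'],1),'F',np.round(s['wrist_force'],1),'w',s['grip_width']); print(np.round(s['orientation'],3)); return s
def snap(c,n):
    im=read_camera(c); cv2.imwrite('pics/'+n+'.png',im); return im
def spots(c,names):
    for n in names:
        try:
            r=spot_point(c,n)
            print(c,n,[(np.round(d['location'],4).tolist(),round(d['confidence'],2)) for d in r[:2]])
        except Exception as e: print(n,e)
E
python3 - <<'E'
from h import *
st()
snap('top','top0'); 
spots('top',['tray_rib','tray_tail','tray_nose','bay_mouth','bay_roof','bay_stop_mark','bottle','tip_box','petri'])
snap('side','side0')
spots('side',['tray_rib','tray_tail','bay_mouth','bay_roof','bay_stop_mark'])
E
```

```text
pics
t 0.0 p [ 0.218  -0.4493  0.2524] q [-64.1  13.8   0.2  76.5  -0.   90. ] F [0.  0.  0.8] w 0.08498959637806332
[[ 0.437 -0.001  0.9  ]
 [-0.9    0.002  0.437]
 [-0.002 -1.    -0.   ]]
top tray_rib [([0.4626, 0.0589, 0.0693], 0.82)]
top tray_tail [([0.5312, 0.0251, 0.0318], 0.6)]
top tray_nose [([0.4022, 0.0935, 0.0031], 0.8)]
top bay_mouth [([0.5324, 0.2737, -0.0002], 0.85)]
top bay_roof [([0.5688, 0.278, 0.0972], 0.91)]
top bay_stop_mark [([0.5103, 0.2688, 0.0006], 0.71)]
top bottle [([0.638, 0.0561, 0.0044], 0.91)]
top tip_box [([0.4891, 0.4311, -0.0012], 0.9)]
top petri [([0.4061, -0.2353, -0.0001], 0.97)]
side tray_rib []
side tray_tail [([0.5251, 0.0258, 0.0335], 0.88)]
side bay_mouth [([0.5336, 0.268, -0.0022], 0.69)]
side bay_roof [([0.5671, 0.2778, 0.0964], 0.77)]
side bay_stop_mark [([0.5118, 0.2674, -0.0006], 0.98)]
```

View pics/top0.png

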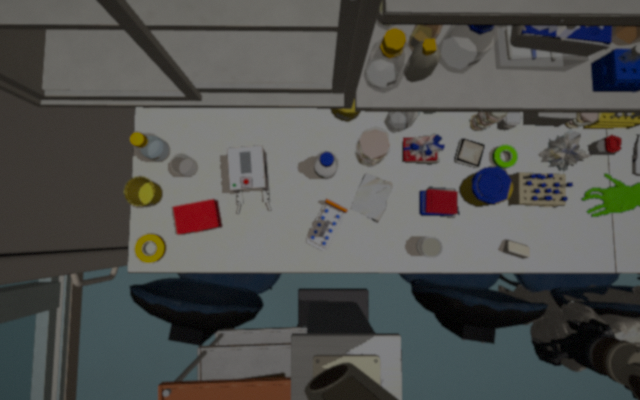

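View pics/side0.png

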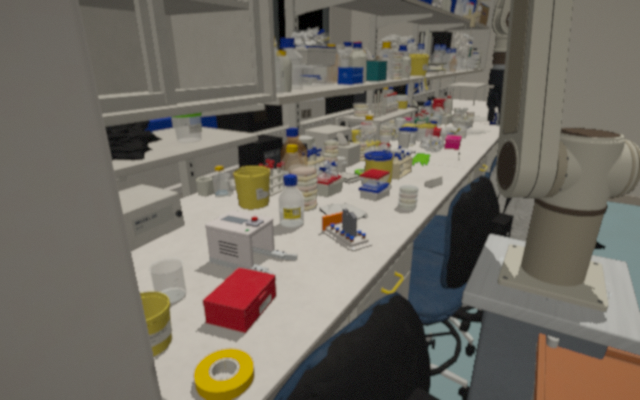

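Request:
arm_command(targets="1 -0.25 0 0.25 0; 1 -0.5 0 0.5 0; 1 -0.75 0 0.75 0; 1 -1 0 1 0;1 -1 0 1 0")

```text
t: 1.42
ee_pos: [0.3111, -0.1802, 0.2536]
orientation: [[0.439, 0.001, 0.899], [-0.899, -0.0, 0.439], [0.0, -1.0, 0.001]]
wrist_force: [0.6, -0.5, -0.1]
grip_width: 0.0853
```

Run:
```python
from h import *
st()
```

```text
t 1.425 p [ 0.3111 -0.1802  0.2536] q [-30.1  -2.3 -17.9  74.4   0.  123.9] F [ 0.6 -0.5 -0.1] w 0.08532466363260971
[[ 0.439  0.001  0.899]
 [-0.899 -0.     0.439]
 [ 0.    -1.     0.001]]
```

Request:
arm_command(targets="1 -0.25 0 0.25 -0.33; 1 -0.5 0 0.5 -0.67; 1 -0.75 0 0.75 -1; 1 -1 0 1 -1")

```text
t: 1.92
ee_pos: [0.3933, 0.0557, 0.2538]
orientation: [[0.815, 0.002, 0.579], [-0.579, -0.0, 0.815], [0.001, -1.0, 0.001]]
wrist_force: [1.3, -0.2, -0.8]
grip_width: 0.0856
```

Request:
arm_command(targets="1 0 0 0 -0.36;1 0 0 0 -0.72;1 0 0 0 -1")

```text
t: 2.3
ee_pos: [0.3927, 0.0541, 0.2533]
orientation: [[0.994, 0.0, 0.113], [-0.113, -0.0, 0.994], [0.0, -1.0, -0.0]]
wrist_force: [0.6, -0.2, -1.4]
grip_width: 0.0853
```

Request:
arm_command(targets="1 0 0 0 -0.36;1 0 0 0 -0.72;1 0 0 0 -1")

```text
t: 2.68
ee_pos: [0.3928, 0.0537, 0.2534]
orientation: [[0.926, 0.0, -0.376], [0.376, 0.0, 0.926], [0.0, -1.0, -0.0]]
wrist_force: [0.0, -0.9, 0.0]
grip_width: 0.0854
```

Request:
arm_command(targets="1 0 0 0 -0.36;1 0 0 0 -0.72;1 0 0 0 -1;1 0 0 0 -1")

```text
t: 3.18
ee_pos: [0.3928, 0.0537, 0.2534]
orientation: [[0.638, 0.0, -0.77], [0.77, 0.0, 0.638], [0.0, -1.0, -0.0]]
wrist_force: [0.3, -0.7, 0.3]
grip_width: 0.0852
```

Run:
```python
from h import *
st()
snap('wrist','w1')
N=['tray_rib','tray_tail','tray_nose','bay_mouth','bay_roof','bay_stop_mark']
spots('wrist',N)
```

```text
t 3.175 p [0.3928 0.0537 0.2534] q [  7.8   2.  -13.6  74.4  -0.   47.4] F [ 0.3 -0.7  0.3] w 0.08518078570773026
[[ 0.638  0.    -0.77 ]
 [ 0.77   0.     0.638]
 [ 0.    -1.    -0.   ]]
wrist tray_rib [([0.4606, 0.0599, 0.0694], 0.57)]
wrist tray_tail [([0.5287, 0.0315, 0.0265], 0.59)]
wrist tray_nose [([0.4034, 0.0897, 0.0024], 0.55)]
wrist bay_mouth [([0.4619, 0.0621, 0.0716], 0.24)]
wrist bay_roof []
wrist bay_stop_mark []
```

View pics/w1.png

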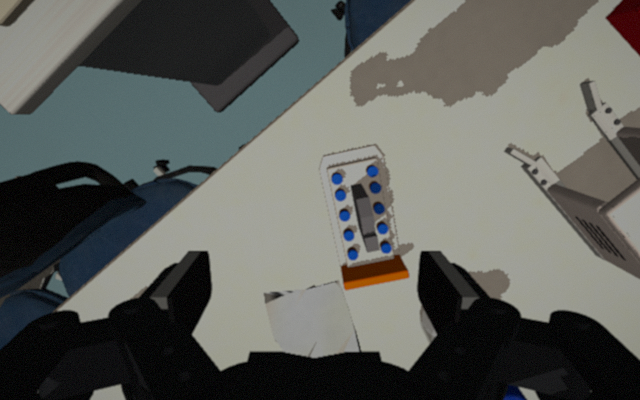

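```bash
cat >> h.py <<'E'
def backproj(m,uv,z):
    K=np.array(m['camera_matrix']);R=np.array(m['R']);t=np.array(m['t'])
    C=-R.T@t; d=R.T@np.linalg.inv(K)@np.array([uv[0],uv[1],1.0])
    return C+d*(z-C[2])/d[2]
def proj(m,X):
    c=np.array(m['R'])@np.array(X)+np.array(m['t']); p=np.array(m['camera_matrix'])@c; return p[:2]/p[2]
E
python3 - <<'E'
from h import *
im=cv2.imread('pics/w1.png')
cv2.imwrite('pics/w1a.png',cv2.resize(im[135:295,300:430],None,fx=3.7,fy=3.7,interpolation=cv2.INTER_CUBIC))
cv2.imwrite('pics/w1b.png',cv2.resize(im[60:270,480:640],None,fx=2.8,fy=2.8,interpolation=cv2.INTER_CUBIC))
E
```

```text
(no output)
```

View pics/w1a.png

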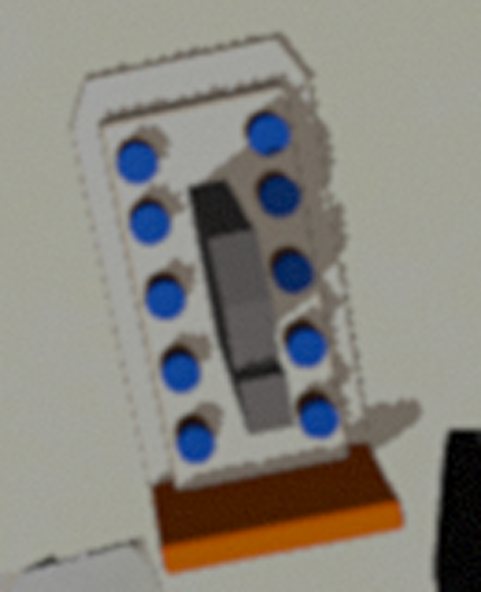

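View pics/w1b.png

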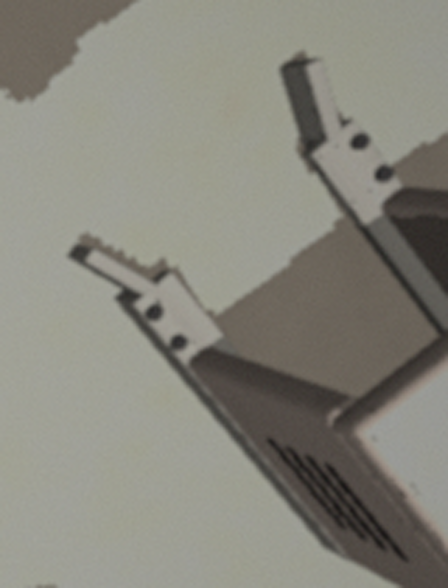

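Run:
```python
from h import *
m=camera_model('wrist')
def A(p,z): return backproj(m,(300+p[0]/3.7-.36,135+p[1]/3.7-.36),z)
def B(p,z): return backproj(m,(480+p[0]/2.8-.32,60+p[1]/2.8-.32),z)
L=np.array([A(p,.027) for p in [(137,160),(150,220),(166,297),(181,370),(196,440)]])
R=np.array([A(p,.027) for p in [(269,132),(279,194),(292,270),(306,345),(319,415)]])
c=(L.mean(0)+R.mean(0))/2
def ang(P): 
    d=P[0]-P[-1]; return np.degrees(np.arctan2(d[1],d[0]))
print('caps centre',c,ang(L),ang(R))
e=np.array([A(p,.005) for p in [(72,128),(150,482)]]); print('runner',ang(e),e)
n=[A(p,.005) for p in [(90,76),(280,36)]]; print('nose',np.mean(n,0),ang(n)); 
t=[A(p,.045) for p in [(165,570),(402,525)]]; print('tail',np.mean(t,0),ang(t),np.linalg.norm(t[0]-t[1]))
for a,b in [((175,270),(220,335)),((310,155),(372,220))]:
    P=[B(b,.014),B(a,.014)]; print('rail',P,ang(P))
for p in [(130,292),(350,122),(80,250),(318,60)]: print(B(p,.014))
```

```text
caps centre [0.46112512 0.06321902 0.027     ] 153.03734240746357 152.77790450640427
runner 152.89205249815055 [[0.40069734 0.05517311 0.005     ]
 [0.50419817 0.00219094 0.005     ]]
nose [0.40506671 0.0934694  0.005     ] -117.58945932689576
tail [0.52689134 0.0289617  0.045     ] -117.47692500349869 0.06855624681554194
rail [array([0.5694794 , 0.24520357, 0.014     ]), array([0.53670654, 0.24447372, 0.014     ])] 1.2757644932216183
rail [array([0.56648981, 0.30955508, 0.014     ]), array([0.53087209, 0.30299365, 0.014     ])] 10.437894007492917
[0.53328821 0.22730921 0.014     ]
[0.52955116 0.31947287 0.014     ]
[0.50770935 0.22106937 0.014     ]
[0.50310538 0.32057628 0.014     ]
```

Request:
arm_command(targets="1 0.25 0 0.12 0;1 0.5 0 0.22 0;1 0.74 0 0.3 0;1 0.74 0 0.3 0;1 0.74 0 0.3 0")

```text
t: 4.15
ee_pos: [0.4402, 0.2057, 0.2529]
orientation: [[0.636, -0.001, -0.772], [0.772, -0.001, 0.636], [-0.002, -1.0, 0.0]]
wrist_force: [-0.8, -0.2, 0.2]
grip_width: 0.0852
```

Run:
```python
from h import *
st()
m=camera_model('wrist'); print({k:np.array(v).tolist() for k,v in m.items()})
im=snap('wrist','w2')
N=['bay_mouth','bay_roof','bay_stop_mark','tray_rib']
spots('wrist',N)
```

```text
t 4.15 p [0.4402 0.2057 0.2529] q [25.1 12.3 -1.7 76.1 -0.  64.6] F [-0.8 -0.2  0.2] w 0.08519076189817454
[[ 0.636 -0.001 -0.772]
 [ 0.772 -0.001  0.636]
 [-0.002 -1.     0.   ]]
{'camera_matrix': [[347.1996923751252, 0.0, 314.08344285377143], [0.0, 347.1996923751252, 196.11766433808492], [0.0, 0.0, 1.0]], 'R': [[0.6361190119479697, 0.771589067964811, -0.0017067031179267187], [0.7438159604155147, -0.6126309737600238, 0.2672472769196908], [0.20515949812154327, -0.171270546758744, -0.963626473351307]], 't': [-0.4392093440781944, -0.23652076937269262, 0.3231325827452483]}
wrist bay_mouth []
wrist bay_roof [([0.4642, 0.0644, 0.043], 0.71), ([0.5634, 0.2772, 0.0964], 0.62)]
wrist bay_stop_mark []
wrist tray_rib [([0.4621, 0.0626, 0.0742], 0.8)]
```

View pics/w2.png

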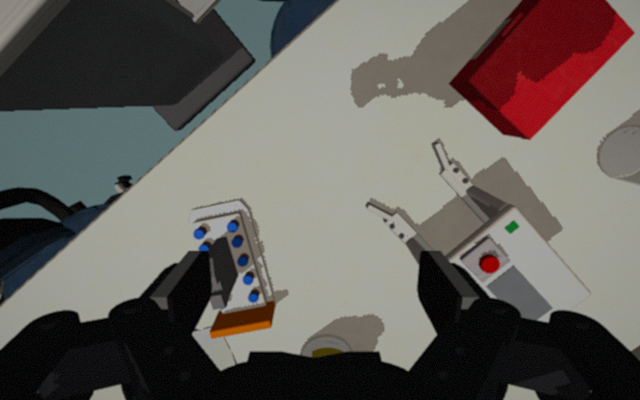

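Run:
```python
from h import *
im=cv2.imread('pics/w2.png')
cv2.imwrite('pics/w2a.png',cv2.resize(im[130:330,360:600],None,fx=3.3,fy=3,interpolation=cv2.INTER_CUBIC))
cv2.imwrite('pics/w2b.png',cv2.resize(im[130:230,360:490],None,fx=6,fy=6,interpolation=cv2.INTER_CUBIC))
```

```text
(no output)
```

View pics/w2a.png

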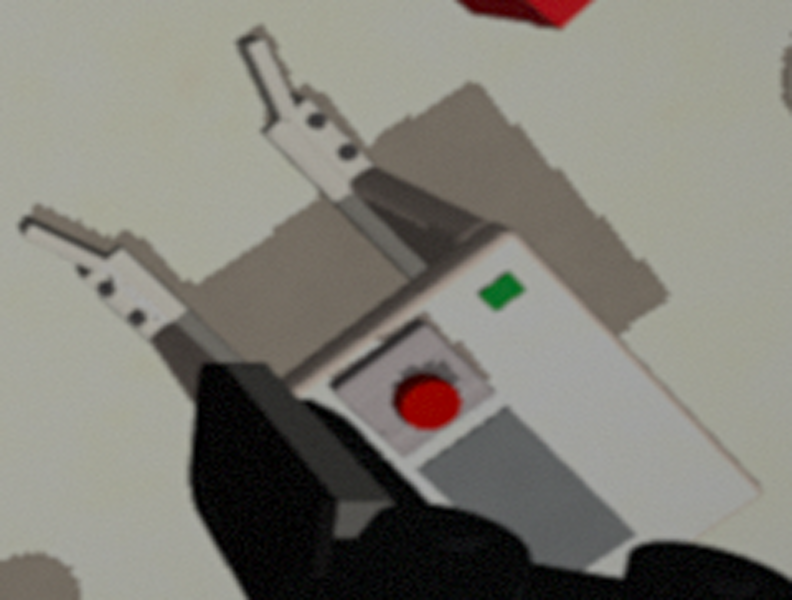

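View pics/w2b.png

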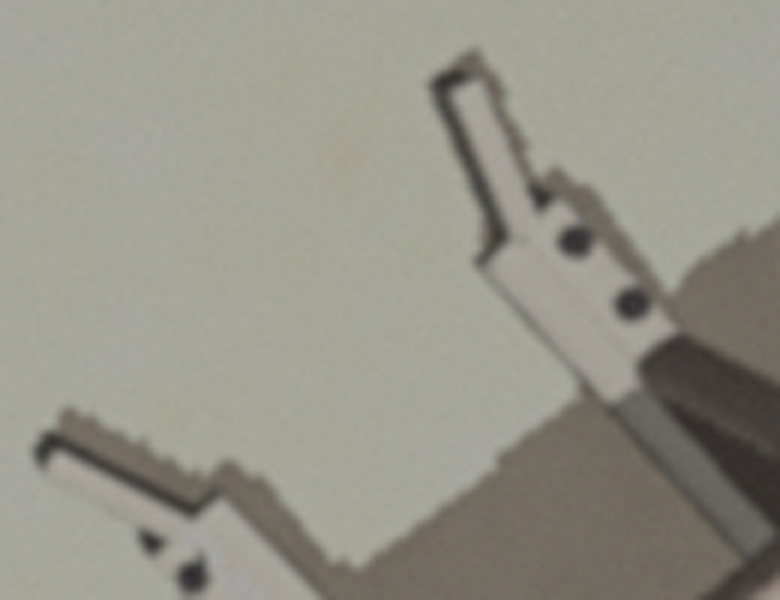

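Run:
```python
from h import *
m=camera_model('wrist')
A=lambda p,z: backproj(m,(360+p[0]/3.3-.35,130+p[1]/3.-.33),z)
B=lambda p,z: backproj(m,(360+p[0]/6-.42,130+p[1]/6-.42),z)
def ang(P,Q): d=Q-P; return np.degrees(np.arctan2(d[1],d[0]))
u0,u1,u2=B((482,258),.014),B((617,405),.014),B((750,555),.014)
l0,l1=B((222,492),.014),A((185,318),.014)
l2=A((240,362),.014)
print(u0,u1,u2,l0,l1,l2)
print(ang(u0,u1),ang(u0,u2),ang(l0,l1),ang(l0,l2),'perp',ang(l0,u0)-90,np.linalg.norm(u0-l0),'mid',(u0+l0)/2)
r=A((510,228),.096),A((760,490),.096); f=A((300,385),.096)
print('roof',r,ang(*r),ang(f,r[0])-90)
s=[B((40,440),.014),B((440,80),.014)]
print('flare ends',s,np.mean(s,0),ang(*s)-90)
p=A((428,400),.1); print('pin',p)
```

```text
[0.53140821 0.30374229 0.014     ] [0.56928926 0.30728905 0.014     ] [0.60895185 0.31038263 0.014     ] [0.53734253 0.24290678 0.014     ] [0.57377177 0.24272709 0.014     ] [0.60027643 0.24697122 0.014     ]
5.348951174803652 4.894502067065132 -0.28261035614852037 3.695188540349232 perp 5.571401111489649 0.061124261457776344 mid [0.53437537 0.27332453 0.014     ]
roof (array([0.56235661, 0.32329996, 0.096     ]), array([0.67760441, 0.33322222, 0.096     ])) 4.920746864131537 5.1523015732381054
flare ends [array([0.50837869, 0.22339064, 0.014     ]), array([0.50079091, 0.31575045, 0.014     ])] [0.5045848  0.26957055 0.014     ] 4.696566530947933
pin [0.59131046 0.27865546 0.1       ]
```

Request:
arm_command(targets="1 -0.2 0 -0.22 -0.2;1 -0.4 0 -0.45 -0.43;1 -0.48 0.1 -0.54 -0.43;1 -0.48 0.35 -0.54 -0.43;1 -0.48 0.6 -0.54 -0.43;1 -0.48 0.6 -0.54 -0.43;1 -0.48 0.6 -0.54 -0.43")

```text
t: 5.28
ee_pos: [0.4639, 0.0631, 0.135]
orientation: [[0.458, 0.002, -0.889], [0.889, 0.0, 0.458], [0.001, -1.0, -0.002]]
wrist_force: [0.4, -0.2, -0.1]
grip_width: 0.0854
```

Run:
```python
from h import *
s=st()
snap('wrist','w3')
m=camera_model('wrist')
R=np.array(s['orientation']);p=np.array(s['ee_pos'])
print('rib px',proj(m,[.462,.063,.07]),'tcp axis at z.07',proj(m,p+R[:,1]*(p[2]-.07)))
spots('wrist',['tray_rib','tray_nose'])
```

```text
t 5.275 p [0.4639 0.0631 0.135 ] q [  7.7  15.3 -16.4  58.2  -0.   35. ] F [ 0.4 -0.2 -0.1] w 0.08543004349473102
[[ 0.458  0.002 -0.889]
 [ 0.889  0.     0.458]
 [ 0.001 -1.    -0.002]]
rib px [309.9062795  217.97543723] tcp axis at z.07 [311.74824429 220.98668658]
wrist tray_rib [([0.4631, 0.0627, 0.0686], 0.57)]
wrist tray_nose [([0.4018, 0.0904, 0.005], 0.62)]
```

View pics/w3.png

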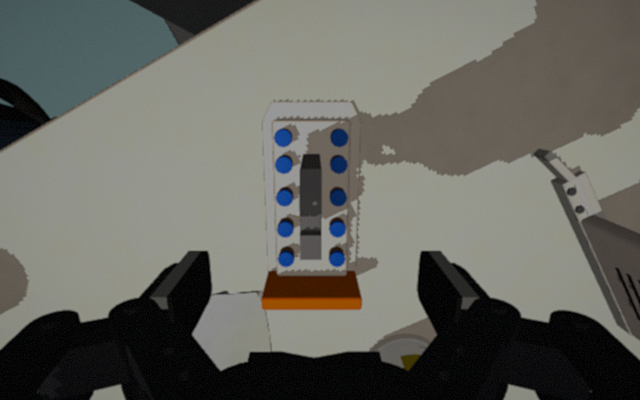

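Request:
arm_command(targets="1 0 0.13 0 0;1 0 0.26 0 0;1 0 0.38 0 0;1 0 0.38 0 0;0 0 0.38 0 0;0 0 0.38 0 0;0 0 0.38 0 0;0 0 0.38 0 0;0 0 0.38 0 0;0 0 0.38 0 0", squeeze=40)

```text
t: 6.68
ee_pos: [0.4632, 0.0631, 0.0578]
orientation: [[0.457, 0.001, -0.889], [0.889, -0.0, 0.457], [0.0, -1.0, -0.001]]
wrist_force: [-1.2, -0.9, 4.8]
grip_width: 0.0115
```

Request:
arm_command(targets="0 0 -0.1 0 0;0 0 -0.2 0 0;0 0 -0.3 0 0;0 0.1 -0.3 0.1 -0.1;0 0.25 -0.3 0.2 -0.35;0 0.4 -0.3 0.32 -0.6;0 0.55 -0.3 0.45 -0.85;0 0.7 -0.3 0.57 -1;0 0.78 -0.3 0.65 -1;0 0.78 -0.3 0.65 -1")

```text
t: 7.92
ee_pos: [0.4175, 0.2625, 0.1164]
orientation: [[-0.028, -0.002, -1.0], [1.0, -0.001, -0.028], [-0.001, -1.0, 0.002]]
wrist_force: [-0.3, 0.3, -3.2]
grip_width: 0.0114
```

Request:
arm_command(targets="0 0 0 0 -0.25;0 0 0 0 -0.55;0 0 0 0 -0.85;0 0 0 0 -1")

```text
t: 8.43
ee_pos: [0.4183, 0.2601, 0.1166]
orientation: [[-0.503, -0.001, -0.864], [0.864, -0.001, -0.503], [-0.0, -1.0, 0.002]]
wrist_force: [-0.0, -0.5, -2.7]
grip_width: 0.0116
```

Request:
arm_command(targets="0 0 0 0 -0.25;0 0 0 0 -0.55;0 0 0 0 -0.85;0 0 0 0 -1")

```text
t: 8.93
ee_pos: [0.4184, 0.26, 0.1166]
orientation: [[-0.856, -0.001, -0.518], [0.518, -0.001, -0.856], [0.0, -1.0, 0.002]]
wrist_force: [-0.8, 0.6, -2.4]
grip_width: 0.0115
```

Request:
arm_command(targets="0 0 0 0 -0.25;0 0 0 0 -0.55;0 0 0 0 -0.85;0 0 0 0 -1")

```text
t: 9.43
ee_pos: [0.4184, 0.26, 0.1166]
orientation: [[-0.999, -0.001, -0.044], [0.044, -0.001, -0.999], [0.001, -1.0, 0.001]]
wrist_force: [-0.5, -0.2, -2.7]
grip_width: 0.0116
```

Request:
arm_command(targets="0 0 0 0 -0.25;0 0 0 0 -0.55;0 0 0 0 -0.85;0 0 0 0 -1")

```text
t: 9.93
ee_pos: [0.4184, 0.26, 0.1166]
orientation: [[-0.898, -0.001, 0.44], [-0.44, -0.001, -0.898], [0.002, -1.0, 0.001]]
wrist_force: [-0.9, 0.8, -2.3]
grip_width: 0.0114
```

Request:
arm_command(targets="0 0 0 0 -0.25;0 0 0 0 -0.55;0 0 0 0 -0.85;0 0 0 0 -1")

```text
t: 10.42
ee_pos: [0.4184, 0.26, 0.1167]
orientation: [[-0.577, -0.001, 0.817], [-0.817, -0.001, -0.577], [0.002, -1.0, -0.0]]
wrist_force: [0.3, 0.7, -2.6]
grip_width: 0.0115
```

Request:
arm_command(targets="0 0 0 0 -0.25;0 0 0 0 -0.55;0 0 0 0 -0.85;0 0 0 0 -1;0 0 0 0 -1;0 0 0 0 -1")

```text
t: 11.18
ee_pos: [0.4185, 0.2607, 0.117]
orientation: [[-0.118, -0.001, 0.993], [-0.993, -0.001, -0.118], [0.001, -1.0, -0.001]]
wrist_force: [0.2, -0.6, -2.3]
grip_width: 0.0117
```

Run:
```python
from h import *
s=st()
snap('wrist','w4')
```

```text
t 11.175 p [0.4185 0.2607 0.117 ] q [  31.9   19.1  -14.    56.9   -0.  -141.3] F [ 0.2 -0.6 -2.3] w 0.011662455002032824
[[-0.118 -0.001  0.993]
 [-0.993 -0.001 -0.118]
 [ 0.001 -1.    -0.001]]
```

View pics/w4.png

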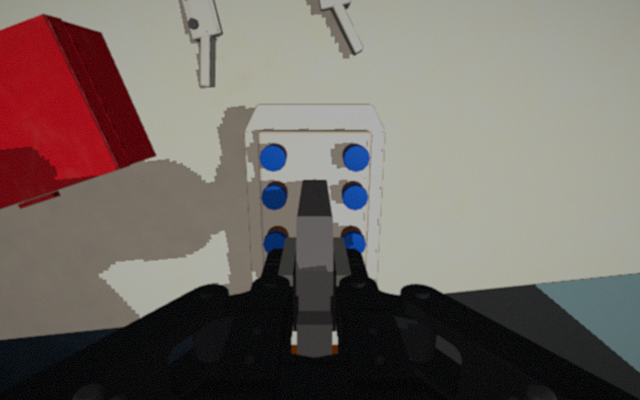

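Request:
arm_command(targets="0 0 0.05 0 -0.2;0 0 0.1 0 -0.4;0 0 0.15 0 -0.415;0 0 0.15 0 -0.415;0 0 0.15 0 -0.415")

```text
t: 11.85
ee_pos: [0.4188, 0.2615, 0.0875]
orientation: [[0.09, 0.0, 0.996], [-0.996, 0.0, 0.09], [-0.0, -1.0, 0.0]]
wrist_force: [0.5, 0.5, -2.5]
grip_width: 0.0113
```

Run:
```python
from h import *
s=st()
im=snap('wrist','w5')
cv2.imwrite('pics/w5a.png',cv2.resize(im[0:200,140:400],None,fx=3,fy=3,interpolation=cv2.INTER_CUBIC))
spots('wrist',['tray_nose','bay_mouth','bay_stop_mark','tray_rib'])
snap('top','t5');spots('top',['tray_nose','tray_tail','bay_mouth','bay_stop_mark'])
```

```text
t 11.85 p [0.4188 0.2615 0.0875] q [  32.    21.1  -16.2   52.7   -0.  -153.2] F [ 0.5  0.5 -2.5] w 0.011297756946661117
[[ 0.09   0.     0.996]
 [-0.996  0.     0.09 ]
 [-0.    -1.     0.   ]]
wrist tray_nose [([0.4832, 0.2652, 0.033], 0.94)]
wrist bay_mouth []
wrist bay_stop_mark []
wrist tray_rib [([0.4183, 0.2628, 0.0988], 0.65), ([0.4881, 0.4299, -0.0072], 0.39)]
top tray_nose [([0.4831, 0.2709, 0.0341], 0.78)]
top tray_tail [([0.3402, 0.2552, 0.0599], 0.66)]
top bay_mouth [([0.5377, 0.2713, -0.0019], 0.56)]
top bay_stop_mark [([0.5094, 0.2677, -0.0001], 0.65), ([0.5661, 0.2775, 0.0973], 0.39)]
```

View pics/w5a.png

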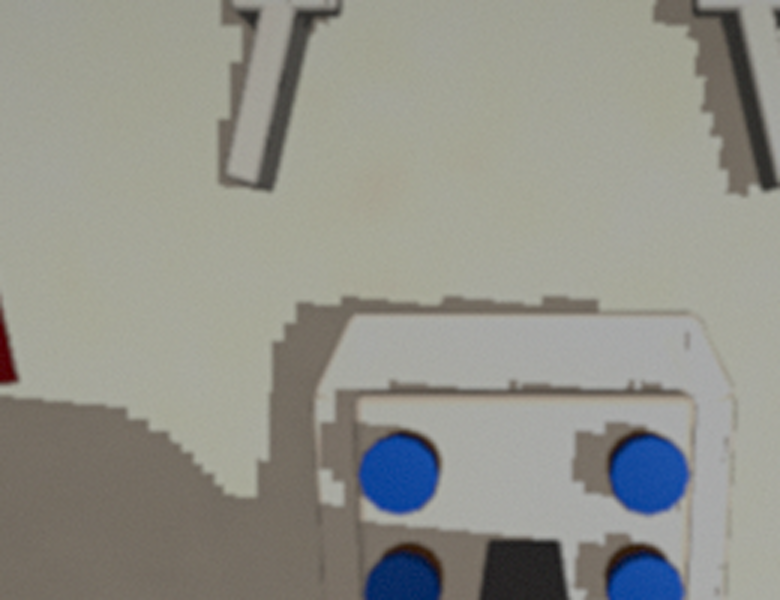

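Run:
```python
from h import *
m=camera_model('wrist')
A=lambda p,z: backproj(m,(140+p[0]/3-.33,p[1]/3-.33),z)
a,b=A((340,10),.014),A((696,8),.014); print(a,b,np.linalg.norm(a-b),(a+b)/2)
z=.0347
n=[A((352,315),z),A((695,315),z)]; s=[A((317,390),z),A((733,385),z)]
print('nose',np.mean(n,0),np.linalg.norm(n[0]-n[1]),'shoulder',np.mean(s,0),np.linalg.norm(s[0]-s[1]))
ex=np.array([np.cos(.089),np.sin(.089)]);ey=np.array([-ex[1],ex[0]])
for M in [(a+b)/2,np.array([.534,.2725])]:
  for q in (np.mean(n,0),np.mean(s,0),np.array([.4188,.2615])): print((q[:2]-M[:2])@ex,(q[:2]-M[:2])@ey)
d=n[0]-n[1];print(np.degrees(np.arctan2(d[1],d[0]))-90); d=a-b;print(np.degrees(np.arctan2(d[1],d[0]))-90)
```

```text
[0.53090071 0.30277459 0.014     ] [0.53662962 0.24335802 0.014     ] 0.05969211929663517 [0.53376517 0.27306631 0.014     ]
nose [0.48472359 0.26765029 0.0347    ] 0.05530079879576966 shoulder [0.47327918 0.26637868 0.0347    ] 0.06830783919230463
-0.04932886406571344 -0.001035645474737253
-0.06084100516549395 -0.001285009305727143
-0.11553819281106499 -0.0013021335675798451
-0.049512430806508446 -0.0004507052015399978
-0.061024571906288946 -0.0007000690325298887
-0.11572175955185998 -0.0007171932943825892
5.220786092363184
5.507399761252003
```

Request:
arm_command(targets="0 -0.006 0.07 0 0;0 -0.006 0.13 0 0;0 -0.006 0.145 0 0;0 -0.006 0.147 0 0;0 -0.006 0.147 0 0")

```text
t: 12.98
ee_pos: [0.4175, 0.262, 0.0578]
orientation: [[0.091, -0.002, 0.996], [-0.996, -0.001, 0.091], [0.001, -1.0, -0.002]]
wrist_force: [-3.7, -1.9, 4.3]
grip_width: 0.0115
```

Request:
arm_command(targets="0 0 -0.003 0.04 0;0 0 -0.003 0.08 0;0 0 -0.003 0.12 0;0 0 -0.003 0.16 0;0 0 -0.003 0.2 0;0 0 -0.003 0.24 0;0 0 -0.003 0.27 0;0 0 -0.003 0.27 0")

```text
t: 13.98
ee_pos: [0.4728, 0.2676, 0.0585]
orientation: [[0.091, 0.0, 0.996], [-0.996, 0.0, 0.091], [-0.0, -1.0, 0.0]]
wrist_force: [0.1, 0.6, -2.5]
grip_width: 0.0113
```

Run:
```python
from h import *
s=st()
im=snap('wrist','w6')
cv2.imwrite('pics/w6a.png',cv2.resize(im[0:200,140:400],None,fx=3,fy=3,interpolation=cv2.INTER_CUBIC))
```

```text
t 13.975 p [0.4728 0.2676 0.0585] q [  29.5   27.8  -10.3   51.8    0.  -155.7] F [ 0.1  0.6 -2.5] w 0.0112923222834122
[[ 0.091  0.     0.996]
 [-0.996  0.     0.091]
 [-0.    -1.     0.   ]]
```

View pics/w6a.png

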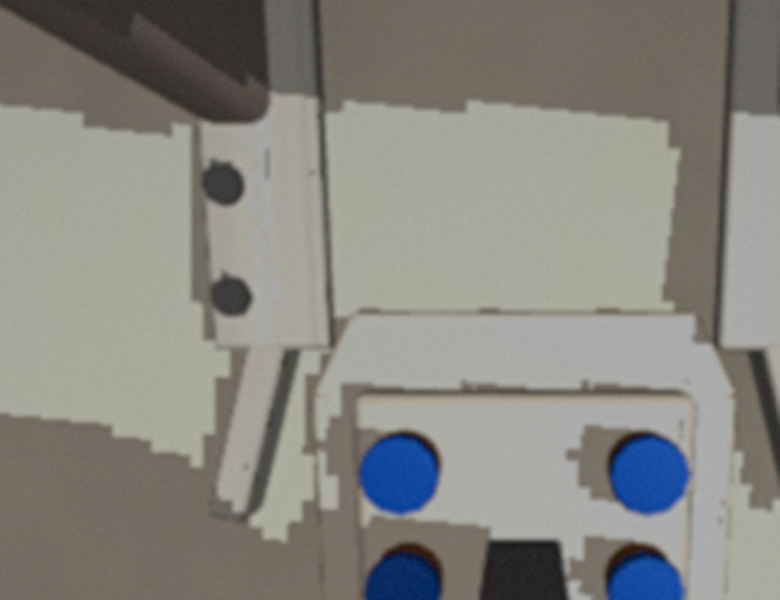

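Request:
arm_command(targets="0 0 0 0.04 0;0 0 0 0.08 0;0 0 0 0.12 0;0 0 0 0.16 0;0 0 0 0.2 0;0 0 0 0.24 0;0 0 0 0.275 0;0 0 0 0.295 0;0 0 0 0.295 0")

```text
t: 15.15
ee_pos: [0.5312, 0.2729, 0.0584]
orientation: [[0.091, -0.0, 0.996], [-0.996, 0.0, 0.091], [-0.0, -1.0, -0.0]]
wrist_force: [0.6, -0.2, -1.6]
grip_width: 0.0113
```

Run:
```python
from h import *
s=st()
snap('wrist','w7')
snap('side','s7')
spots('side',['tray_tail','bay_stop_mark','bay_mouth'])
```

```text
t 15.15 p [0.5312 0.2729 0.0584] q [  27.2   33.    -1.1   55.9    0.  -158. ] F [ 0.6 -0.2 -1.6] w 0.011330662798593748
[[ 0.091 -0.     0.996]
 [-0.996  0.     0.091]
 [-0.    -1.    -0.   ]]
side tray_tail [([0.4523, 0.2675, 0.0328], 0.78), ([0.5309, 0.2732, -0.0011], 0.38)]
side bay_stop_mark [([0.5131, 0.2712, 0.0024], 0.91)]
side bay_mouth [([0.5351, 0.2713, -0.0028], 0.67)]
```

View pics/w7.png

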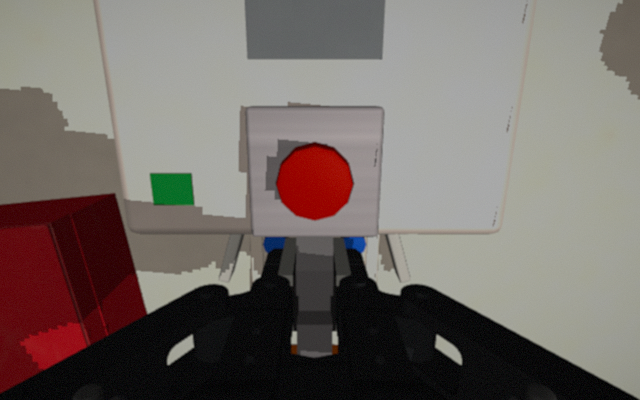

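Request:
arm_command(targets="0.5 0 0 0 0;0.5 0 0 0 0;0.5 0 0 0 0;0.5 0 0 0 0;0.5 0 -0.1 0 0;0.5 0 -0.25 0 0;0.5 0 -0.4 0 0;0 0 -0.4 -0.2 0;0 0 -0.4 -0.4 0;0 0 -0.4 -0.54 0;0 0 -0.4 -0.54 0;0 0 -0.4 -0.54 0")

```text
t: 16.9
ee_pos: [0.4245, 0.2635, 0.139]
orientation: [[0.091, 0.002, 0.996], [-0.996, 0.001, 0.091], [-0.001, -1.0, 0.002]]
wrist_force: [-0.1, -0.6, 0.1]
grip_width: -0.0001
```

Run:
```python
from h import *
s=st()
snap('wrist','w8')
spots('wrist',['tray_tail','tray_rib','bay_roof'])
```

```text
t 16.9 p [0.4245 0.2635 0.139 ] q [  31.8   18.3  -11.4   60.2   -0.  -153.4] F [-0.1 -0.6  0.1] w -8.997978338043359e-05
[[ 0.091  0.002  0.996]
 [-0.996  0.001  0.091]
 [-0.001 -1.     0.002]]
wrist tray_tail [([0.4564, 0.267, 0.032], 0.55)]
wrist tray_rib [([0.5307, 0.2719, 0.0676], 0.58)]
wrist bay_roof []
```

View pics/w8.png

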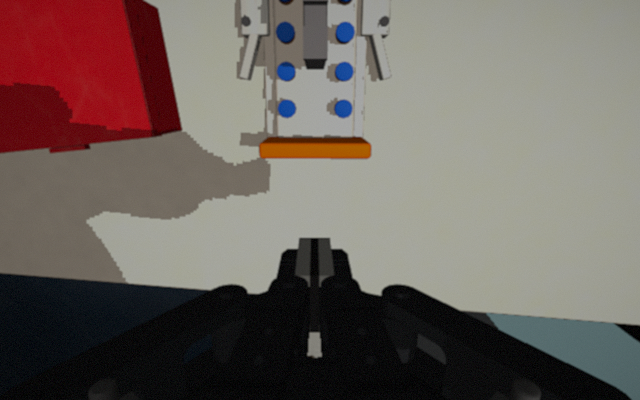

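Request:
arm_command(targets="0 0 0.15 0 0;0 0 0.3 0 0;0 0 0.42 0 0;0 0 0.455 0 0;0 0 0.455 0 0;0 0 0.455 0.03 0;0 0 0.455 0.06 0;0 0 0.455 0.08 0;0 0 0.455 0.1 0;0 0 0.455 0.12 0;0 0 0.455 0.12 0", squeeze=60)

```text
t: 18.48
ee_pos: [0.4475, 0.2652, 0.0474]
orientation: [[0.091, -0.0, 0.996], [-0.996, -0.0, 0.091], [0.0, -1.0, -0.0]]
wrist_force: [-1.0, 0.0, 0.6]
grip_width: -0.0001
```

Run:
```python
from h import *
s=st()
snap('wrist','w9')
```

```text
t 18.475 p [0.4475 0.2652 0.0474] q [  30.7   26.5  -14.7   48.8   -0.  -154.6] F [-1.   0.   0.6] w -7.609930099020581e-05
[[ 0.091 -0.     0.996]
 [-0.996 -0.     0.091]
 [ 0.    -1.    -0.   ]]
```

View pics/w9.png

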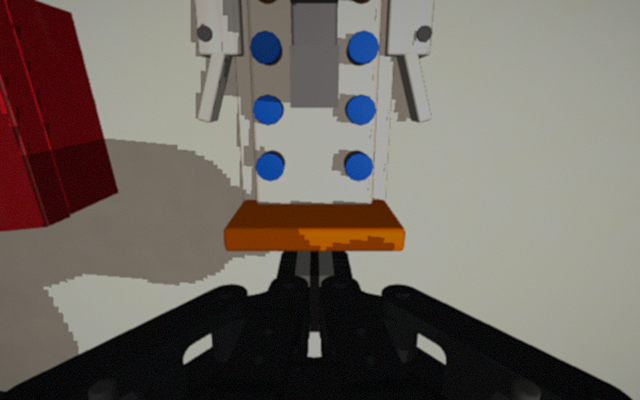

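Request:
arm_command(targets="0 0 0 0.02 0;0 0 0 0.045 0;0 0 0 0.07 0;0 0 0 0.095 0;0 0 0 0.12 0;0 0 0 0.14 0;0 0 0 0.15 0;0 0 0 0.15 0")

```text
t: 19.52
ee_pos: [0.4762, 0.2677, 0.0474]
orientation: [[0.091, -0.002, 0.996], [-0.996, -0.0, 0.091], [0.0, -1.0, -0.002]]
wrist_force: [-5.8, 0.3, 3.1]
grip_width: 0.0
```

Run:
```python
from h import *
s=st()
snap('wrist','w10')
spots('wrist',['tray_tail','catch'])
```

```text
t 19.525 p [0.4762 0.2677 0.0474] q [  29.3   29.   -10.3   50.8    0.  -155.9] F [-5.8  0.3  3.1] w 3.0508911858565913e-05
[[ 0.091 -0.002  0.996]
 [-0.996 -0.     0.091]
 [ 0.    -1.    -0.002]]
wrist tray_tail [([0.4859, 0.2725, 0.0297], 0.92)]
catch it knows: bay_mouth, bay_roof, bay_stop_mark, bottle, petri, tip_box, tray_mid, tray_nose, tray_rib, tray_tail
```

View pics/w10.png

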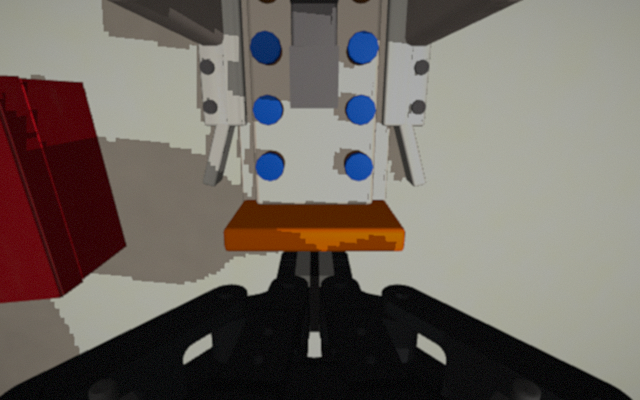

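Request:
arm_command(targets="0 0 0 0.015 0;0 0 0 0.03 0;0 0 0 0.045 0;0 0 0 0.055 0;0 0 0 0.055 0")

```text
t: 20.25
ee_pos: [0.4887, 0.269, 0.0474]
orientation: [[0.091, 0.001, 0.996], [-0.996, 0.0, 0.091], [0.0, -1.0, 0.001]]
wrist_force: [-1.7, 0.0, -1.1]
grip_width: 0.0002
```

Request:
arm_command(targets="0 0 0 0.01 0;0 0 0 0.02 0;0 0 0 0.02 0")

```text
t: 20.62
ee_pos: [0.4935, 0.2696, 0.0478]
orientation: [[0.091, 0.002, 0.996], [-0.996, 0.001, 0.091], [-0.0, -1.0, 0.003]]
wrist_force: [-0.3, 0.8, 0.1]
grip_width: -0.0
```

Run:
```python
from h import *
im=snap('side','s11'); cv2.imwrite('pics/s11a.png',cv2.resize(im[190:290,190:340],None,fx=5,fy=5,interpolation=cv2.INTER_CUBIC))
im=snap('wrist','w11')
st()
```

```text
t 20.725 p [0.4934 0.2696 0.048 ] q [  28.7   30.3   -7.9   51.7   -0.  -156.5] F [ 0.1 -0.1  0.2] w 0.00035865680096697385
[[ 0.091  0.002  0.996]
 [-0.996  0.001  0.091]
 [-0.001 -1.     0.002]]
```

View pics/s11a.png

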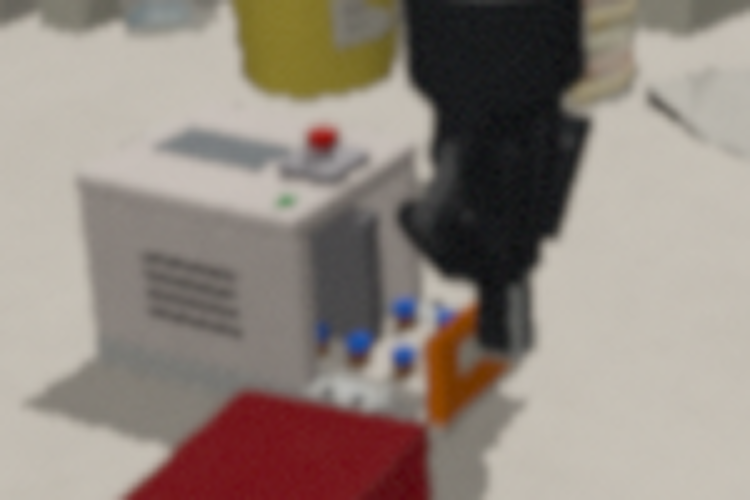

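View pics/w11.png

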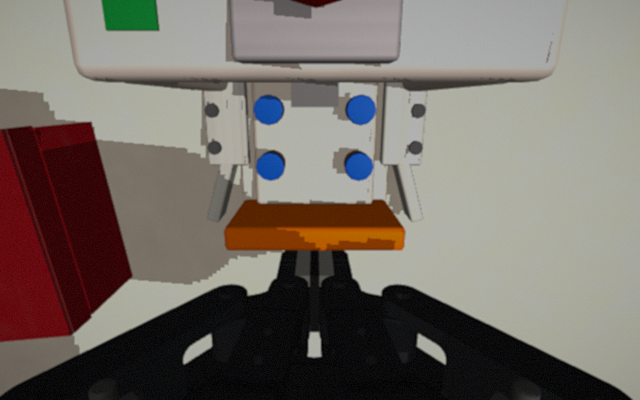

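Request:
arm_command(targets="0 0 0 0.005 0;0 0 0 0.01 0;0 0 0 0.01 0")

```text
t: 21.1
ee_pos: [0.4945, 0.2696, 0.0476]
orientation: [[0.091, 0.001, 0.996], [-0.996, 0.0, 0.091], [-0.0, -1.0, 0.001]]
wrist_force: [0.4, 0.0, -0.2]
grip_width: -0.0002
```

Request:
arm_command(targets="0 0 0 0.005 0;0 0 0 0.01 0;0 0 0 0.01 0")

```text
t: 21.48
ee_pos: [0.4958, 0.2696, 0.0474]
orientation: [[0.091, -0.001, 0.996], [-0.996, -0.0, 0.091], [0.0, -1.0, -0.001]]
wrist_force: [-2.1, -1.0, 1.8]
grip_width: 0.0001
```

Request:
arm_command(targets="0 0 0 0.005 0;0 0 0 0.01 0;0 0 0 0.01 0")

```text
t: 21.85
ee_pos: [0.497, 0.2697, 0.0474]
orientation: [[0.091, -0.002, 0.996], [-0.996, -0.0, 0.091], [0.0, -1.0, -0.002]]
wrist_force: [-4.9, -0.5, 3.9]
grip_width: -0.0
```

Request:
arm_command(targets="0 0 0 0.005 0;0 0 0 0.01 0;0 0 0 0.01 0")

```text
t: 22.22
ee_pos: [0.497, 0.2697, 0.0474]
orientation: [[0.092, -0.006, 0.996], [-0.996, -0.001, 0.092], [0.0, -1.0, -0.006]]
wrist_force: [-9.8, -1.0, 7.1]
grip_width: -0.0005
```

Run:
```python
from h import *
st()
im=snap('side','s12'); cv2.imwrite('pics/s12a.png',cv2.resize(im[190:290,190:340],None,fx=5,fy=5,interpolation=cv2.INTER_CUBIC))
im0=cv2.imread('pics/side0.png'); im1=cv2.imread('pics/s11.png'); im7=cv2.imread('pics/s7.png')
cv2.imwrite('pics/cmp.png',cv2.resize(np.hstack([x[205:235,235:275] for x in (im0,im1,im)]),None,fx=6,fy=6,interpolation=cv2.INTER_CUBIC))
for x in (im0,im7,im1,im):
    h=cv2.cvtColor(x,cv2.COLOR_BGR2HSV)[205:235,235:275]; mk=((h[...,0]<8)|(h[...,0]>172))&(h[...,1]>120)
    ys,xs=np.nonzero(mk); print(mk.sum(),ys.mean()+205,xs.mean()+235,ys.min()+205,ys.max()+205)
m=camera_model('side'); print(proj(m,[.59,.2785,.10]),proj(m,[.59,.2785,.105]))
```

```text
t 22.225 p [0.497  0.2697 0.0474] q [ 2.840e+01  3.090e+01 -6.900e+00  5.250e+01  1.000e-01 -1.569e+02] F [-9.8 -1.   7.1] w -0.0004977692442793696
[[ 0.092 -0.006  0.996]
 [-0.996 -0.001  0.092]
 [ 0.    -1.    -0.006]]
16 218.5 254.0 217 220
19 218.78947368421052 254.0 217 221
16 217.5 254.0 216 219
16 218.5 254.0 217 220
[251.17973172 222.62997391] [251.01833222 220.54413034]
```

View pics/cmp.png

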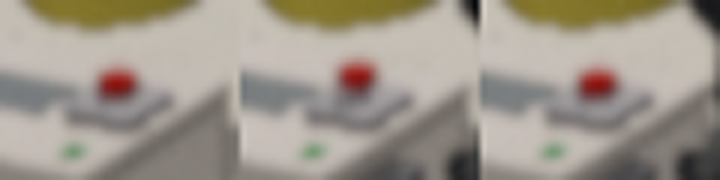

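Request:
arm_command(targets="0 0 0 0.005 0;0 0 0 0.01 0;0 0 0 0.01 0")

```text
t: 22.65
ee_pos: [0.4971, 0.2697, 0.0473]
orientation: [[0.092, -0.01, 0.996], [-0.996, -0.001, 0.092], [-0.0, -1.0, -0.01]]
wrist_force: [-14.3, -1.0, 10.7]
grip_width: 0.0001
```

Request:
arm_command(targets="0 0 0 0.005 0;0 0 0 0.01 0;0 0 0 0.01 0")

```text
t: 23.02
ee_pos: [0.4972, 0.2697, 0.0473]
orientation: [[0.093, -0.014, 0.996], [-0.996, -0.001, 0.093], [0.0, -1.0, -0.014]]
wrist_force: [-18.9, -1.0, 15.8]
grip_width: 0.0003
```

Rigid stop felt: 10 N more force moved the tray only 0.2 mm. Backing off gently, then up.

Request:
arm_command(targets="0 0 0 -0.02 0;0 0 0 -0.04 0;0 0 0 -0.07 0;0 0 0 -0.12 0;0 0 0 -0.2 0;0 0 -0.2 -0.25 0;0 0 -0.4 -0.3 0;0 0 -0.5 -0.3 0;0 0 -0.5 -0.3 0")

```text
t: 24.15
ee_pos: [0.4454, 0.2656, 0.1494]
orientation: [[0.091, 0.004, 0.996], [-0.996, 0.002, 0.091], [-0.002, -1.0, 0.004]]
wrist_force: [0.2, -0.3, -0.5]
grip_width: -0.0004
```

Run:
```python
from h import *
st()
im=snap('side','s13'); w=snap('wrist','w13')
spots('wrist',['tray_tail','bay_mouth','bay_stop_mark','bay_roof']); spots('side',['tray_tail','tip_box','bottle','petri'])
t=snap('top','t13'); spots('top',['tray_tail','bay_mouth','tip_box','bottle','petri'])
im0=cv2.imread('pics/side0.png')
for x in (im0,im):
    h=cv2.cvtColor(x,cv2.COLOR_BGR2HSV)[205:235,235:275]; mk=((h[...,0]<8)|(h[...,0]>172))&(h[...,1]>120)
    ys,xs=np.nonzero(mk); print(mk.sum(),ys.mean()+205)
a=cv2.resize(im[190:290,190:340],(400,267),interpolation=cv2.INTER_CUBIC)
cv2.imwrite('pics/f13.png',np.vstack([cv2.resize(w,(640,300))[:,120:520],a]))
```

```text
t 24.15 p [0.4454 0.2656 0.1494] q [  30.8   19.6   -7.8   62.3   -0.  -154.4] F [ 0.2 -0.3 -0.5] w -0.0003827995644750301
[[ 0.091  0.004  0.996]
 [-0.996  0.002  0.091]
 [-0.002 -1.     0.004]]
wrist tray_tail [([0.5075, 0.2715, 0.0282], 0.88)]
wrist bay_mouth []
wrist bay_stop_mark []
wrist bay_roof []
side tray_tail []
side tip_box [([0.4881, 0.4321, 0.0], 0.82)]
side bottle [([0.6416, 0.0613, 0.0005], 0.6)]
side petri [([0.4071, -0.235, -0.0007], 0.85)]
top tray_tail [([0.5049, 0.27, 0.0289], 0.7), ([0.6388, 0.0553, 0.0044], 0.51)]
top bay_mouth [([0.5343, 0.2697, 0.0027], 0.58), ([0.5864, 0.273, 0.0425], 0.26)]
top tip_box []
top bottle [([0.6419, 0.0553, 0.0016], 0.74)]
top petri [([0.4081, -0.2377, -0.0006], 0.79)]
16 218.5
16 218.5
```

View pics/f13.png

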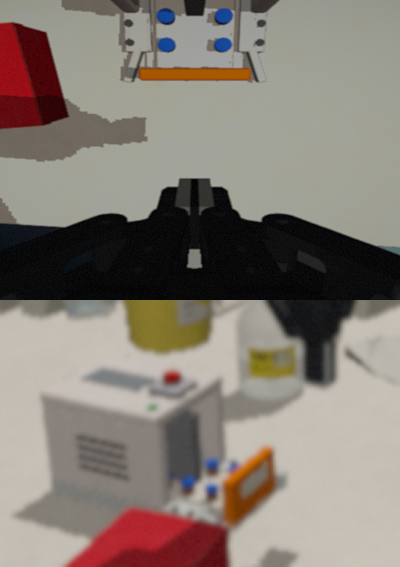

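View pics/w13.png

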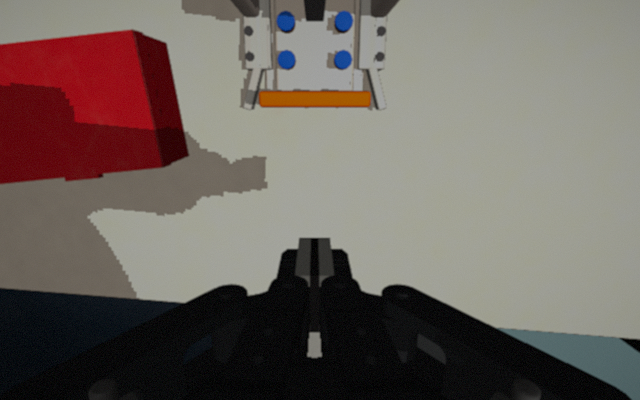

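The pin is back at its starting height. The tail is about 27 mm in front of the mouth, centred and straight, and the hand is clear.

Run:
```python
from h import *
print(finish_job())
```

```text
the job is handed in; nothing more can be done
None
```

I turned the tray end for end and slid it nose first between the rails. I let go before the rib went under the roof, then pushed the tail home with shut fingers and handed the job in. It took about 24 s of the 59 s allowed, and the hand-in reports no verdict.

- **Catch:** in the side camera the red pin sat higher than at the start during the push, then came back to the same height as at the start. That is only about one pixel of movement, so it is a coarse check.
- **Stop:** at the end, raising the push from about 10 to 19 N moved the tray only 0.2 mm, so it was against the rigid stop. The 19 N was the highest push I read, well under the 45 N limit.
- **Position:** the tail face lies about 27 mm in front of the rails' front ends (the allowed range is 15 to 34 mm), centred and straight. The top camera's own estimate was about 2 to 3 mm farther out, still within range.
- **Surroundings:** the hand was clear of everything, with about 0 N on the wrist. The bottle, red box and dish stack read within about 6 mm of where they started, which is roughly the detector's error. The top camera missed the red box in the last look, so its position comes from the side camera only.

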